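# Feel along the wire bead on a kettle's mouth

## Task

Feel the wire bead newly soldered on the mouth of the big kettle for sharp spots: touch it with the fingertips at the end above the spout and run them along its whole length to the far end, lightly enough that the sprung stand under the kettle never bottoms out. The program finishes while holding the fingertips still, resting lightly on the bead's far end, so that the end can be marked. Do not pull the kettle up, and leave the small kettle, lid, jar and hammer where they are.

Things in the scene. Friction and masses are not known exactly. Their poses are not given: they have to be found in the camera images.
- kettle (a joint): How far the sprung stand has dipped, in m: 0 at rest, positive as the kettle is pressed straight down (spring about 400 N/m, so 2 N dips it 5 mm), bottoming out at 0.020; negative if the kettle is pulled up. The kettle does not turn or shift sideways on the stand.
- stand: Round sprung stand fixed to the bench, base 170 mm across; origin under its centre. Bolted on it is the big kettle: a barrel-shaped steel body without lid or handle, 115 mm high, mouth 160 mm across, belly 194 mm. Its x axis points to the spout, a cone slanting outward and up at 45 degrees, ending 140 mm from the axis, lower than the rim.
- mouth (a point): Centre of the big kettle's mouth, level with the top of the wire bead (about 179 mm above the bench; dips with the kettle). z up, x to the spout. The bead, a dull steel wire 6 mm thick, stands 5 mm proud on the rim in an arc of radius 78 mm round this point: 160 degrees counter-clockwise seen from above, from straight above the spout. The rest of the rim is bare.
- bead_start (a point): End of the wire bead straight above the spout, on the top of the wire.
- bead_end (a point): The other end of the wire bead (the far end), on the top of the wire, 160 degrees round from bead_start.
- bead1: Stretch 1 of 6 of the wire bead (the first, at the spout), about 25 mm long; the stretches join without a gap. Origin: on the arc, half-way along the stretch, level with the top of the wire; axes as mouth.
- bead2: Stretch 2 of 6 of the wire bead, about 42 mm long; the stretches join without a gap. Origin: on the arc, half-way along the stretch, level with the top of the wire; axes as mouth.
- bead3: Stretch 3 of 6 of the wire bead, about 42 mm long; the stretches join without a gap. Origin: on the arc, half-way along the stretch, level with the top of the wire; axes as mouth.
- bead4: Stretch 4 of 6 of the wire bead, about 42 mm long; the stretches join without a gap. Origin: on the arc, half-way along the stretch, level with the top of the wire; axes as mouth.
- bead5: Stretch 5 of 6 of the wire bead, about 42 mm long; the stretches join without a gap. Origin: on the arc, half-way along the stretch, level with the top of the wire; axes as mouth.
- bead6: Stretch 6 of 6 of the wire bead (the last, at the far end), about 25 mm long; the stretches join without a gap. Origin: on the arc, half-way along the stretch, level with the top of the wire; axes as mouth.
- small_kettle: A loose smaller kettle body of the same form, 120 mm across, 71 mm high, without bead. Origin under its centre.
- lid: A loose round steel lid 96 mm across with a knob, 38 mm high. Origin under its centre.
- jar: A loose glass jar, 52 mm across, 60 mm high. Origin under its centre.
- hammer: A loose hammer lying flat, about 220 mm long. Origin under it.

How it is judged:
By the outcome, as a careful person would: the job done as asked, in the order asked, and still so for the second after the job is handed in, while the arm keeps its last pose, push and grip.
It also fails if it takes over 42 s, if anything falls off the work surface, if the arm or the gripper's body presses on something with over 40 N, if the wrist force passes 120 N, or if a joint passes its speed limit or range.

## Robot

A 6-joint arm with a two-finger parallel gripper is mounted at the origin on the work surface. World frame = base frame: x ahead of the robot, y to its left, z up, the work surface at z = 0. Lengths are in m, angles in rad, forces in N, time in s.
With the tool pointing down it reaches from about 0.25 to 0.725 m from the base axis. Payload 4 kg.
Tool frame: the origin (TCP) lies midway between the tips of the shut fingers; the grasp point (between the pads) lies 19 mm behind it; y points along the fingers, z is the direction in which the jaws open and shut, and the axes are right-handed (so a half turn about y gives the same grasp; the last joint's range is limited). The gripper opens to 85 mm and grips with 20 to 120 N. Pads are 22 mm wide; open, the fingers measure 114 mm over their backs; the gripper's body (76 mm by 85 mm) begins 54 mm behind the grasp point. The pads swing forward as they close: fully open they stand 13 mm farther back than shut.
Start: joints at [1.311, 0.241, 0.005, 1.335, 0, 1.571], TCP at [0.128, 0.483, 0.208] pointing down, gripper open.
Joint ranges: [-2.72, 2.72], [-1.05, 1.87], [-1.09, 1.28], [-1.99, 2.15], [-1.42, 1.44], [-3.14, 3.14]. Speed limits (rad/s): [2.79, 2.79, 3.14, 3.14, 3.14, 3.14].

## Interface

Orientations are given as a unit quaternion [x, y, z, w].
In Python, from workcell import bot gives the robot as it stands. The module is installed in compiled form; this text tells all that it offers.
- The arm moves only by the shell command python3 -m handwheel 'ROWS' [OPENING]. ROWS is JSON, a list of rows, each a list of 6 numbers: the shift along the tool's x, y, z in units of 25 mm (1.0 is 25 mm), then the turn, a rotation vector about the tool's x, y, z in units of 10 degrees (1.0 is 10 degrees). A call has exactly 5 rows; each row is the pose to reach, as a shift and turn from the pose commanded when the call began, along the tool's axes at that moment; what a row does not reach only later rows make up. A row lasts 1/8 s, in which the tool goes at most 62.5 mm and 10.7 degrees, less where a joint would pass 70% of its speed; a pose out of reach is approached as far as the arm can. A call with a gripper value outside its range is refused whole. OPENING is the gripper command: -1 is shut, 1 is fully open, values between are in proportion, set as the call begins (- or left out, the last holds). The fingers move at their own pace and stop on an object; the grip force is fixed at half the most. Time passes only in rows, so rows that repeat a pose let the fingers close, or fill a call up. It gives the time, the measured TCP pose, the force and the opening at its end, in the units of the state.
- bot.get_obs(): the state, without advancing time (a new reading comes with each control period).
- bot.camera(name): name is "scene" or "top" or "wrist"; returns a dict with "color" (420x560x3 uint8, red, green, blue), "fx", "fy", "cx", "cy" (pixels), "dist_coeffs" ([k1, k2, p1, p2, k3] as OpenCV has them; the pictures are not rectified), "rvec" (rotation vector, rad) and "tvec" (3), from world to camera coordinates, as OpenCV has them. Camera axes: x right, y down, z forward; pixel columns grow to the right and rows downward; lengths in m; the calibration is good to about 2 mm. A picture is of the moment at which its call begins. There is no depth.
- bot.job_done(): hands the job in, once; it reports no verdict.
The state is a dict: "clock": time; "joint_pos": joint angles; "joint_vel": joint speeds; "tau": joint torques, N m; "eef_pos": TCP position; "tool_rot": TCP orientation; "ft_force": force on the tool from outside, world axes, zero at the start; "ft_torque": the same for the moment, N m; "grip_width": finger opening in m.
Only numpy, scipy, OpenCV 4.12 (cv2) and the standard library are available. Lean on these libraries where they do the work, as an engineer would, in place of code of your own. Each camera call takes 0.05 s, during which the arm holds its last target.

## Working session

There is one attempt and no reset: what is moved stays moved. The work goes in short steps, Python scripts to look and compute and a shell command to move; the robot and the scene stay as the last step left them, time stands still between calls to the robot, and variables do not carry over. Pictures are saved under pics/ and viewed, and the job is handed in when it is done.

```bash
mkdir -p pics; python3 - <<'E'
from workcell import bot
import cv2
o=bot.get_obs(); print({k:(o[k] if not hasattr(o[k],'round') else o[k]) for k in o})
for n in ["scene","top","wrist"]:
    c=bot.camera(n); cv2.imwrite(f"pics/{n}0.png",c["color"][:,:,::-1]); print(n,c["fx"],c["fy"],c["cx"],c["cy"],c["dist_coeffs"],c["rvec"],c["tvec"])
E
```

```text
{'clock': 0.0, 'joint_pos': array([1.31094177e+00, 2.41429639e-01, 3.70060418e-03, 1.33523913e+00,
       4.02049739e-05, 1.57083322e+00]), 'joint_vel': array([ 0.00056265, -0.00192781,  0.00076521, -0.00051176,  0.0031186 ,
        0.00095198]), 'tau': array([ 1.01677135e-03, -3.72323442e+01,  2.52405113e+01,  1.70543266e-02,
        4.96004304e-05, -6.75572494e-06]), 'eef_pos': array([0.12827477, 0.48253049, 0.20719572]), 'tool_rot': array([ 0.70190425, -0.09174065,  0.09151352, -0.70038515]), 'ft_force': array([-0.12711223, -0.46255747, -0.48020868]), 'ft_torque': array([ 0.04907061, -0.04790766, -0.01964938]), 'grip_width': 0.08498187234235476}
scene 387.8781602638159 387.8781602638159 280.0914502523984 208.36446961838342 [0.01917396 0.         0.         0.         0.        ] [ 1.00872251  2.64883892 -0.80847984] [ 0.40739325 -0.30893747  1.25483046]
top 422.27967074399635 422.27967074399635 286.61958543516033 213.2315520074844 [-0.13068491  0.          0.          0.          0.        ] [ 2.11405888 -2.14876465  0.10246561] [0.10287096 0.62603072 1.0148366 ]
wrist 350.88779229217243 350.88779229217243 286.34818966744 212.11339400813134 [-0.0134476  0.         0.         0.         0.       ] [-2.30183526 -1.76931237 -0.25210212] [-0.50027127 -0.03625807  0.3790285 ]
```

View pics/scene0.png

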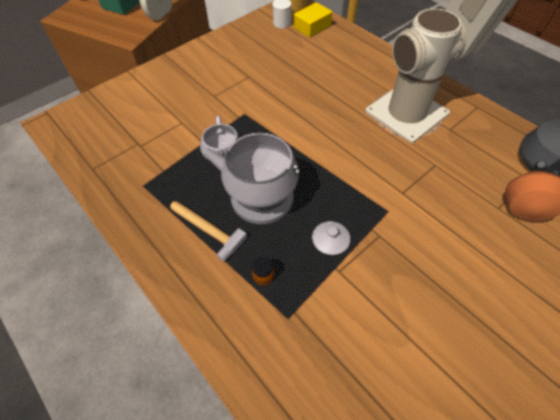

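View pics/top0.png

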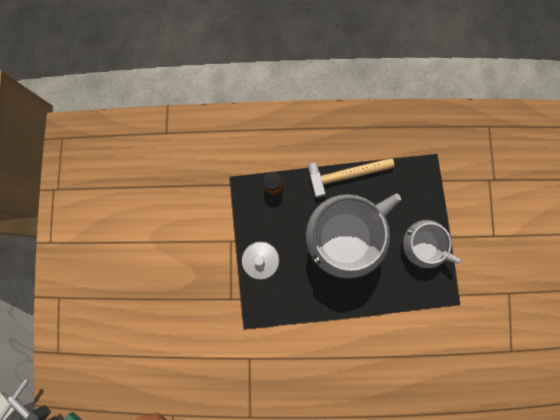

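View pics/wrist0.png

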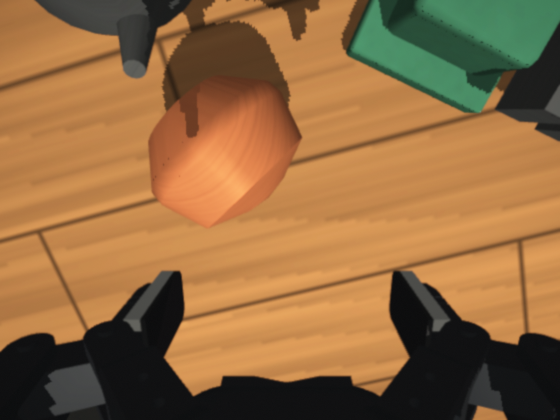

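The scene and top pictures show the big kettle on the black mat (top: mouth ≈ (347,236), spout tip ≈ (396,200)). The lid is at (260,261), the jar at (273,184), the hammer at (350,175) and the small kettle at (428,244). Next I'll enlarge the mouth to measure it.

```bash
cat > h.py <<'E'
import numpy as np,cv2
from workcell import bot
def proj(c,P):
    K=np.array([[c["fx"],0,c["cx"]],[0,c["fy"],c["cy"]],[0,0,1.]])
    return cv2.projectPoints(np.array(P,float).reshape(-1,1,3),np.array(c["rvec"],float),np.array(c["tvec"],float),K,np.array(c["dist_coeffs"],float))[0].reshape(-1,2)
def unproj(c,uv,z):
    K=np.array([[c["fx"],0,c["cx"]],[0,c["fy"],c["cy"]],[0,0,1.]])
    n=cv2.undistortPoints(np.array(uv,float).reshape(-1,1,2),K,np.array(c["dist_coeffs"],float)).reshape(-1,2)
    R=cv2.Rodrigues(np.array(c["rvec"],float))[0];t=np.array(c["tvec"],float)
    o=-R.T@t; d=np.c_[n,np.ones(len(n))]@R
    return o+d*((z-o[2])/d[:,2])[:,None]
E
python3 - <<'E'
from h import *
c=bot.camera("top")
im=c["color"][:,:,::-1]
cr=cv2.resize(im[170:300,280:420],None,fx=5.5,fy=4.6 and 5.5,interpolation=cv2.INTER_CUBIC)[:,:]
cr=cv2.resize(im[185:290,295:415],None,fx=5.5,fy=5.5,interpolation=cv2.INTER_CUBIC)
cv2.imwrite("pics/topcrop.png",cr)
print(unproj(c,[[347,236]],.179),unproj(c,[[397,199]],.13),unproj(c,[[260,261],[273,184],[428,244],[316,178],[392,164]],0.03))
s=bot.camera("scene")
cv2.imwrite("pics/scenecrop.png",cv2.resize(s["color"][120:230,200:320,::-1],None,fx=5.4,fy=5.4,interpolation=cv2.INTER_CUBIC))
E
```

```text
[[ 0.55682756 -0.04291895  0.179     ]] [[ 0.64420631 -0.16663319  0.13      ]] [[ 0.50954777  0.16197772  0.03      ]
 [ 0.70633389  0.12733845  0.03      ]
 [ 0.54444377 -0.26284304  0.03      ]
 [ 0.71966395  0.01643522  0.03      ]
 [ 0.75293806 -0.18113849  0.03      ]]
```

View pics/topcrop.png

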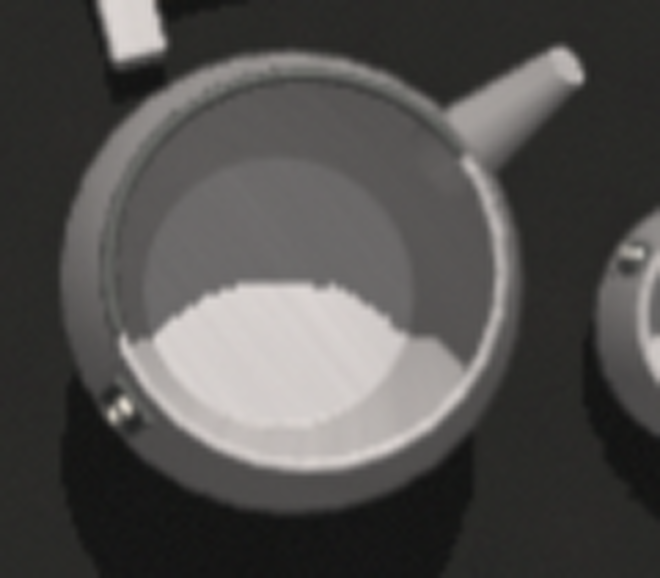

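View pics/scenecrop.png

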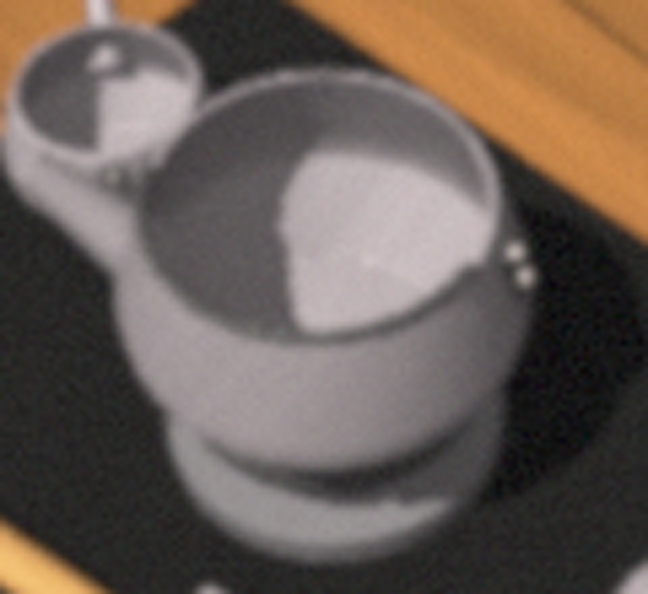

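```bash
python3 - <<'E'
from h import *
from scipy.optimize import least_squares
c=bot.camera("top"); g=c["color"].astype(float).mean(2)
# bright bare-rim ridge: radial search
c0=unproj(c,[[347,236]],.174)[0]
pts=[]
for a in np.radians(np.arange(115,300,4)):
    rs=np.arange(.066,.092,.0005)
    P=np.c_[c0[0]+rs*np.cos(a),c0[1]+rs*np.sin(a),np.full(len(rs),.174)]
    uv=proj(c,P).astype(np.float32)
    v=cv2.remap(g.astype(np.float32),uv[:,0].reshape(1,-1),uv[:,1].reshape(1,-1),cv2.INTER_CUBIC)[0]
    # outer edge: steepest fall
    d=np.gradient(v); i=d.argmin(); j=v.argmax()
    pts.append((a,rs[j],rs[i],v.max()))
pts=np.array(pts)
for col in (1,2):
    X=np.c_[c0[0]+pts[:,col]*np.cos(pts[:,0]),c0[1]+pts[:,col]*np.sin(pts[:,0])]
    for R in (None,):
        f=lambda p:np.hypot(X[:,0]-p[0],X[:,1]-p[1])-p[2]
        s=least_squares(f,[c0[0],c0[1],.078],loss='soft_l1',f_scale=.001); print(col,s.x,np.abs(s.fun).mean())
print(np.round(pts[::3],4))
E=unproj(c,[[295+468/5.5,185+155/5.5],[295+120/5.5,185+338/5.5]],.176);print(E, np.degrees(np.arctan2(E[:,1]-s.x[1],E[:,0]-s.x[0])))
T=unproj(c,[[295+570/5.5,185+65/5.5]],.14);print(T,np.degrees(np.arctan2(T[:,1]-s.x[1],T[:,0]-s.x[0])),np.hypot(*(T[0,:2]-s.x[:2])))
# overlay
def ov(name,ctr,yaw,box,k,fn):
    c=bot.camera(name); im=cv2.resize(c["color"][box[1]:box[3],box[0]:box[2],::-1],None,fx=k,fy=k,interpolation=cv2.INTER_CUBIC)
    def dr(P,col):
        for u,v in proj(c,P): cv2.circle(im,(int((u+.5-box[0])*k),int((v+.5-box[1])*k)),1,col,-1)
    A=np.radians(np.arange(0,161,4)+yaw); dr([[ctr[0]+.078*np.cos(a),ctr[1]+.078*np.sin(a),.179] for a in A],(0,0,255))
    A=np.radians(np.arange(0,360,4)); dr([[ctr[0]+.080*np.cos(a),ctr[1]+.080*np.sin(a),.174] for a in A],(0,255,0))
    y=np.radians(yaw); dr([[ctr[0]+r*np.cos(y),ctr[1]+r*np.sin(y),z] for r,z in ((.14,.15),(.14,.14),(.14,.13))],(255,0,0))
    cv2.imwrite(fn,im)
ov("top",s.x,-54.,(295,185,415,290),5.5,"pics/ovt.png"); ov("scene",s.x,-54.,(200,120,320,230),5.4,"pics/ovs.png")
E
```

```text
1 [ 0.56437447 -0.05011199  0.077925  ] 0.000488651729010258
2 [ 0.56426212 -0.05000844  0.08083725] 0.0007684807212923354
[[2.007100e+00 6.900000e-02 7.150000e-02 1.897656e+02]
 [2.216600e+00 8.100000e-02 8.950000e-02 1.928623e+02]
 [2.426000e+00 6.800000e-02 7.150000e-02 1.962785e+02]
 [2.635400e+00 6.800000e-02 7.150000e-02 2.021642e+02]
 [2.844900e+00 6.900000e-02 7.250000e-02 2.012451e+02]
 [3.054300e+00 6.950000e-02 7.350000e-02 2.024831e+02]
 [3.263800e+00 7.100000e-02 7.450000e-02 2.076571e+02]
 [3.473200e+00 7.300000e-02 7.600000e-02 2.121071e+02]
 [3.682600e+00 7.450000e-02 7.700000e-02 2.062455e+02]
 [3.892100e+00 7.700000e-02 8.050000e-02 2.034886e+02]
 [4.101500e+00 7.900000e-02 8.200000e-02 2.004616e+02]
 [4.311000e+00 8.150000e-02 8.350000e-02 1.828734e+02]
 [4.520400e+00 8.300000e-02 8.550000e-02 1.720937e+02]
 [4.729800e+00 8.450000e-02 8.700000e-02 1.648772e+02]
 [4.939300e+00 8.600000e-02 8.800000e-02 1.794921e+02]
 [5.148700e+00 8.700000e-02 9.100000e-02 1.705202e+02]]
[[ 0.60571909 -0.11740011  0.176     ]
 [ 0.53553844  0.02285489  0.176     ]] [-58.4016356  111.51500495]
[[ 0.64752954 -0.16841852  0.14      ]] [-54.88464193] 0.14475638451494993
```

View pics/ovt.png

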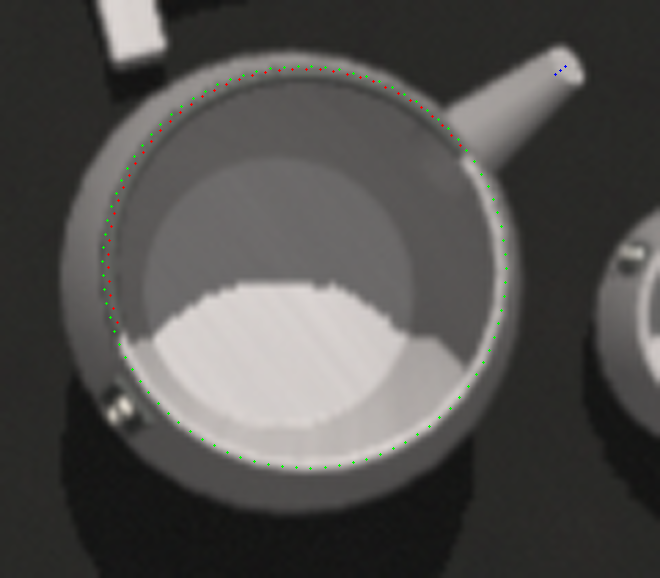

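View pics/ovs.png

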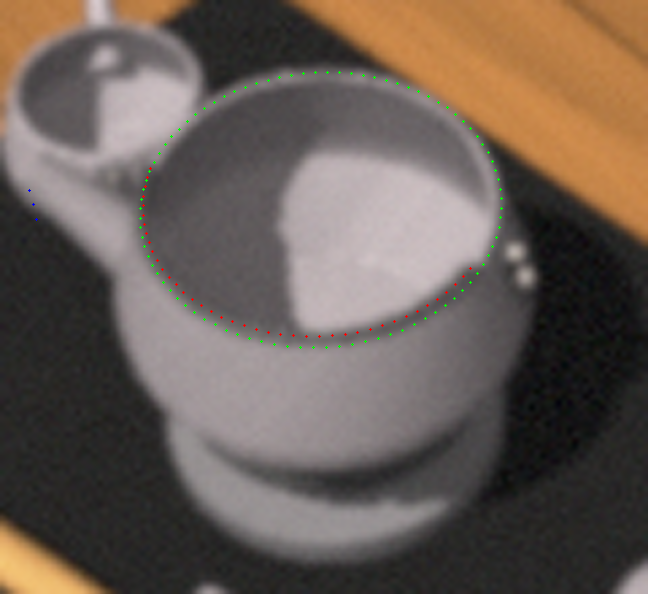

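The rim fit agrees in both views: the overlay lies on the rim. The centre is (0.564, -0.050) with fitted R 0.078, and the spout yaw is about -54°. Next I'll work out the moves in tool axes.

```bash
cat >> h.py <<'E'
from scipy.spatial.transform import Rotation as Ro
C=np.array([.5643,-.0500]); YAW=-54.2
def bead(th,z): a=np.radians(YAW+th); return np.array([C[0]+.078*np.cos(a),C[1]+.078*np.sin(a),z])
def rows(pts,p0,q):
    return np.round(Ro.from_quat(q).inv().apply(np.array(pts)-p0)/.025,2)
E
python3 - <<'E'
from h import *
o=bot.get_obs(); print(np.round(Ro.from_quat(o["tool_rot"]).as_matrix(),3))
p0=o["eef_pos"]; print(bead(0,.23),bead(160,.23))
print(rows([bead(0,.235)],p0,o["tool_rot"]))
E
```

```text
[[ 0.966 -0.     0.257]
 [-0.257 -0.     0.966]
 [ 0.    -1.    -0.   ]]
[ 0.6099267  -0.11326298  0.23      ] [0.54306214 0.025053   0.23      ]
[[ 24.74  -1.08 -18.11]]
```

```bash
python3 -m handwheel '[[1.2,-1,-0.9,0,0,0],[3,-1.1,-2.2,0,0,0],[4.9,-1.1,-3.6,0,0,0],[6.7,-1.1,-4.9,0,0,0],[8.5,-1.1,-6.2,0,0,0]]' -1
```

```text
clock: 1.02
eef_pos: [0.2949, 0.2775, 0.2359]
tool_rot: [-0.701, 0.091, -0.092, 0.701]
ft_force: [0.7, 0.9, 0.4]
grip_width: -0.0
```

```bash
python3 -m handwheel '[[1.7,0,-1.2,0,0,0],[3.4,0,-2.4,0,0,0],[5.0,0,-3.6,0,0,0],[6.6,0,-4.8,0,0,0],[8.2,0,-6,0,0,0]]'; python3 -m handwheel '[[1.7,0,-1.3,0,0,0],[3.4,0,-2.5,0,0,0],[5.2,0,-3.8,0,0,0],[6.8,0,-5,0,0,0],[8,0,-5.9,0,0,0]]';  python3 -m handwheel '[[0,0,0,0,0,0],[0,0,0,0,0,0],[0,0,0,0,0,0],[0,0,0,0,0,0],[0,0,0,0,0,0]]'; python3 -c "
from h import *
o=bot.get_obs();print(o['joint_pos'].round(3),o['eef_pos'],o['ft_force'],rows([bead(0,.190)],o['eef_pos'],o['tool_rot']))
for n in ('wrist','top','scene'): cv2.imwrite(f'pics/{n}1.png',bot.camera(n)['color'][:,:,::-1])"
```

```text
clock: 1.65
eef_pos: [0.4545, 0.0798, 0.2358]
tool_rot: [-0.701, 0.091, -0.092, 0.701]
ft_force: [1.9, 0.4, 0.2]
grip_width: 0.0003
clock: 2.28
eef_pos: [0.61, -0.1147, 0.2351]
tool_rot: [0.701, -0.092, 0.092, -0.701]
ft_force: [0.4, -0.3, -0.2]
grip_width: 0.0003
clock: 2.9
eef_pos: [0.6088, -0.1121, 0.2361]
tool_rot: [0.701, -0.091, 0.092, -0.701]
ft_force: [-0.2, -0.6, -0.3]
grip_width: 0.0001
[-0.182  0.479  0.423  1.514  0.     0.077] [ 0.60883705 -0.11209619  0.23613863] [-0.15501218 -0.57928648 -0.32172748] [[ 0.05  1.85 -0.03]]
```

View pics/wrist1.png

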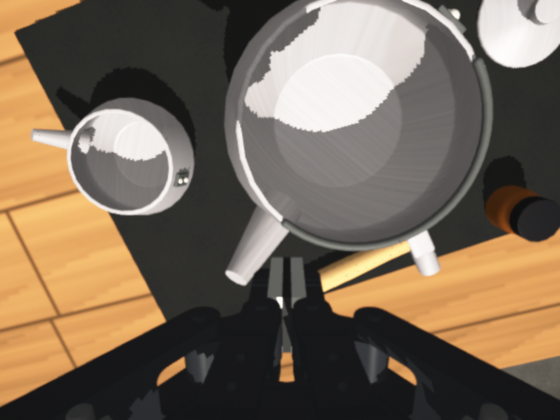

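View pics/scene1.png

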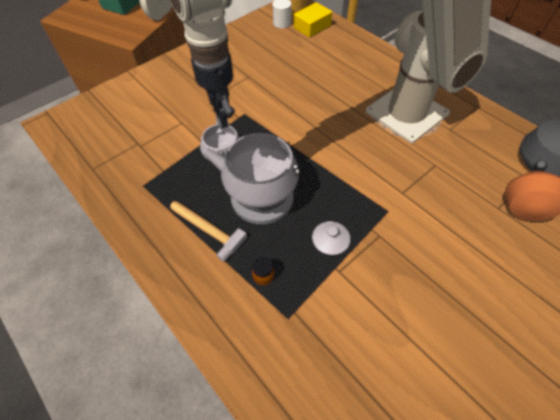

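```bash
python3 -m handwheel '[[0.05,0.4,0,0,0,0],[0.05,0.8,0,0,0,0],[0.05,1.2,0,0,0,0],[0.05,1.6,0,0,0,0],[0.05,1.8,0,0,0,0]]'; python3 -c "
from h import *
o=bot.get_obs();print(o['eef_pos'],o['ft_force'],rows([bead(0,.175)],o['eef_pos'],o['tool_rot']))
for n in ('wrist','scene'): cv2.imwrite(f'pics/{n}2.png',cv2.resize(bot.camera(n)['color'][:,:,::-1],None,fx=1.4,fy=1.4))
s=cv2.imread('pics/scene2.png')[140:340,250:470]; cv2.imwrite('pics/scene2c.png',cv2.resize(s,None,fx=2.9,fy=2.9))"
```

```text
clock: 3.68
eef_pos: [0.6097, -0.113, 0.1894]
tool_rot: [-0.701, 0.092, -0.091, 0.701]
ft_force: [-1.2, 0.1, -0.3]
grip_width: -0.0003
[ 0.60970343 -0.11298477  0.18941128] [-1.23012274  0.08028599 -0.3405358 ] [[ 0.01  0.58 -0.01]]
```

View pics/wrist2.png

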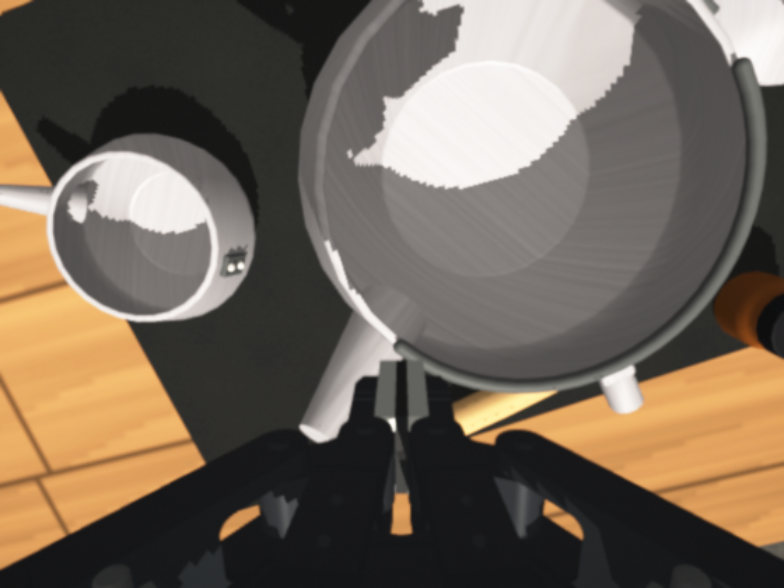

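View pics/scene2c.png

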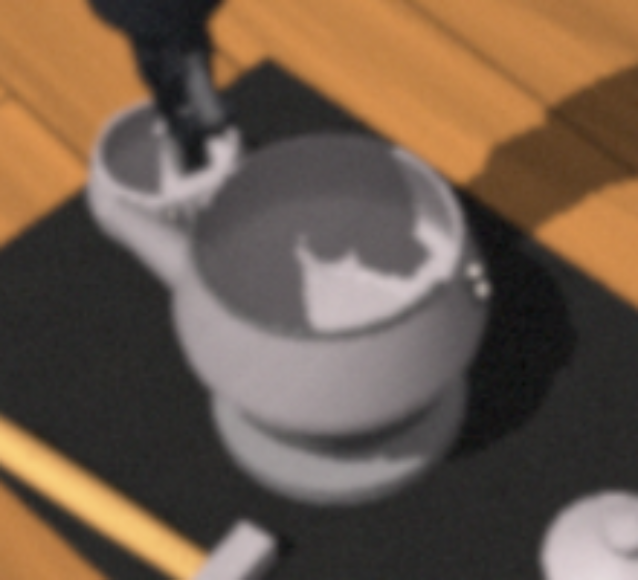

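The wrist picture shows the bead clearly: it starts at about (400,348), right at the fingertips, and ends at about (742,62), in 1.4x pixels. I'll use it to cross-check the ends.

```bash
python3 -c "
from h import *
c=bot.camera('wrist'); E=unproj(c,np.array([[399,346],[742,64]])/1.4,.178)
print(E,np.degrees(np.arctan2(E[:,1]-C[1],E[:,0]-C[0])),np.hypot(E[:,0]-C[0],E[:,1]-C[1]))
B=unproj(c,np.array([[757,150],[700,315],[560,385],[630,357],[480,382]])/1.4,.178); print(np.hypot(B[:,0]-C[0],B[:,1]-C[1]))
p=[bot.get_obs() for i in range(3)]
for o in p: print(o['eef_pos'],o['ft_force'])
im=cv2.resize(c['color'][:,:,::-1],None,fx=1.4,fy=1.4)
for u,v in proj(c,[bead(t,.179) for t in range(0,161,8)])*1.4: cv2.circle(im,(int(u),int(v)),2,(0,0,255),-1)
cv2.imwrite('pics/w3.png',im)"
```

```text
[[ 0.61003982 -0.11247759  0.178     ]
 [ 0.54220774  0.02400412  0.178     ]] [-53.79215296 106.62180503] [0.07743114 0.07723132]
[0.07738306 0.08178813 0.07849401 0.07725468 0.07739221]
[ 0.61008409 -0.11302731  0.19037535] [0.15253113 0.59064676 0.81395405]
[ 0.61008409 -0.11302731  0.19037535] [0.15253113 0.59064676 0.81395405]
[ 0.61008409 -0.11302731  0.19037535] [0.15253113 0.59064676 0.81395405]
```

View pics/w3.png

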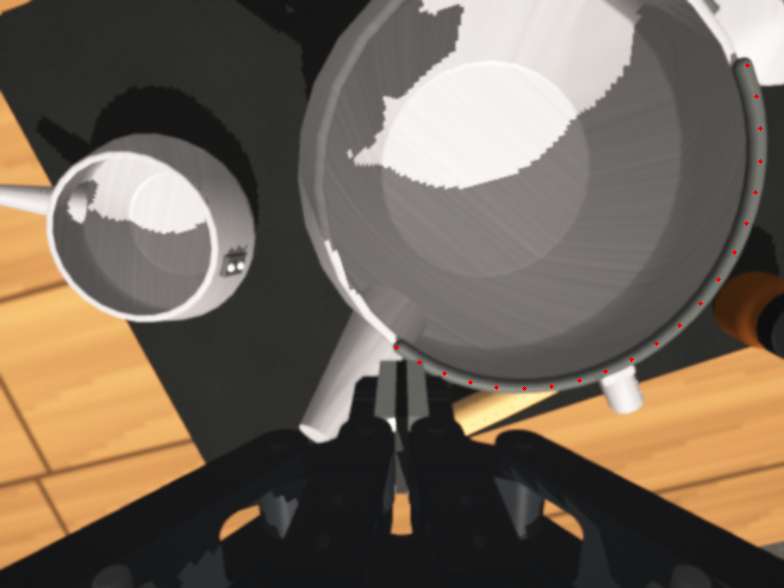

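```bash
sed -i 's/YAW=-54.2/YAW=-53.9/' h.py; python3 -m handwheel '[[0,0.12,0,0,0,0],[0,0.24,0,0,0,0],[0,0.36,0,0,0,0],[0,0.46,0,0,0,0],[0,0.54,0,0,0,0]]'; python3 -m handwheel '[[0,0.02,0,0,0,0],[0,0.04,0,0,0,0],[0,0.06,0,0,0,0],[0,0.06,0,0,0,0],[0,0.06,0,0,0,0]]'
```

```text
clock: 4.45
eef_pos: [0.6101, -0.113, 0.1769]
tool_rot: [-0.701, 0.092, -0.092, 0.701]
ft_force: [0.5, -0.2, 1.1]
grip_width: -0.0001
clock: 5.08
eef_pos: [0.6102, -0.113, 0.1756]
tool_rot: [0.701, -0.092, 0.092, -0.701]
ft_force: [0.2, -0.8, 0.3]
grip_width: 0.0002
```

```bash
python3 -c "
from h import *
F=[];P=[]
for i in range(10):
    c=bot.camera('wrist'); o=bot.get_obs(); F.append(o['ft_force']);P.append(o['eef_pos'])
print(np.mean(F,0),np.std(F,0),np.mean(P,0),np.std(P,0), o['clock'])
im=c['color'][:,:,::-1]; cv2.imwrite('pics/w4.png',cv2.resize(im[180:340,200:400],None,fx=3.5,fy=3.5,interpolation=2))
im=bot.camera('scene')['color'][:,:,::-1]; cv2.imwrite('pics/s4.png',cv2.resize(im[80:230,180:320],None,fx=4,fy=4,interpolation=2))
"
```

```text
[-0.06668207  0.38913124  0.10801812] [0.65430652 0.50888618 0.45885168] [ 0.61020286 -0.11304916  0.17563335] [1.48645316e-05 1.28056697e-05 2.25570626e-05] 5.575
```

View pics/w4.png

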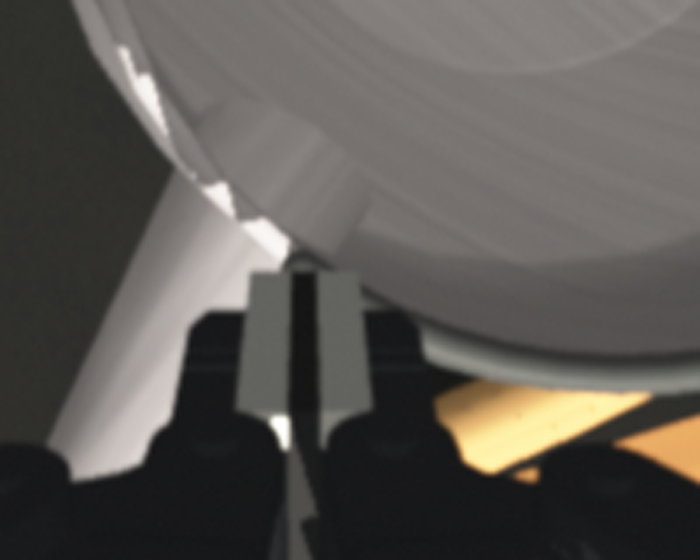

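View pics/s4.png

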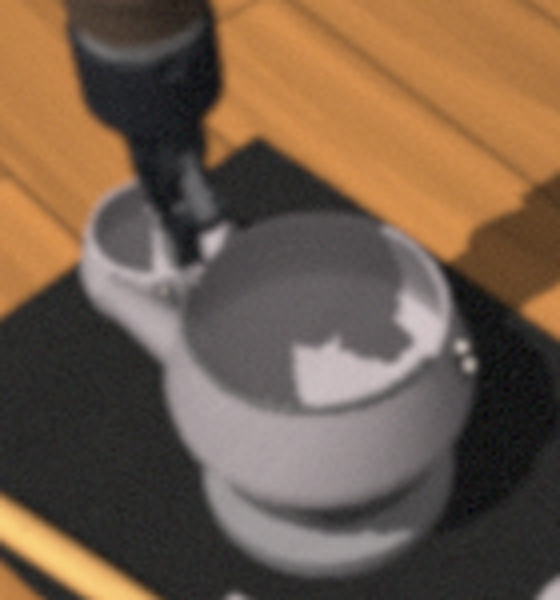

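```bash
cat > avg.py <<'E'
from h import *
F=[];P=[]
for i in range(6):
    bot.camera('wrist'); o=bot.get_obs(); F.append(o['ft_force']);P.append(o['eef_pos'])
print("F",np.mean(F,0).round(2),"P",np.mean(P,0).round(4),"t",o["clock"])
E
python3 -m handwheel '[[0,0.03,0,0,0,0],[0,0.06,0,0,0,0],[0,0.09,0,0,0,0],[0,0.12,0,0,0,0],[0,0.12,0,0,0,0]]'; python3 avg.py
```

```text
clock: 6.25
eef_pos: [0.6101, -0.113, 0.1725]
tool_rot: [-0.701, 0.092, -0.092, 0.701]
ft_force: [-0.8, -0.2, -0.0]
grip_width: 0.0001
F [-0.24  0.2  -0.05] P [ 0.6102 -0.113   0.1726] t 6.55
```

```bash
python3 -c "
from h import *
c=bot.camera('wrist'); o=bot.get_obs(); R=Ro.from_quat(o['tool_rot']); p=o['eef_pos']
Rc=cv2.Rodrigues(np.array(c['rvec'],float))[0]; cc=-Rc.T@np.array(c['tvec'],float); print('cam in tool',R.inv().apply(cc-p))
im=c['color'][:,:,::-1]; k=3.5; im=cv2.resize(im[180:340,200:400],None,fx=k,fy=k,interpolation=2)
def d(P,col):
  for u,v in proj(c,P): cv2.circle(im,(int((u+.5-200)*k),int((v+.5-180)*k)),3,col,-1)
d([p],(0,0,255)); d([p+R.apply([sx*.011,0,sz*.01]) for sx in(-1,1) for sz in (-1,1)],(0,255,0)); d([bead(t,.179) for t in (0,2,4,8,12,16,20)],(255,0,0))
d([p+R.apply([sx*.011,-.019,sz*.01]) for sx in(-1,1) for sz in (-1,1)],(0,255,255))
cv2.imwrite('pics/w5.png',im)"
```

```text
cam in tool [-0.07170156 -0.16559248  0.0013449 ]
```

View pics/w5.png

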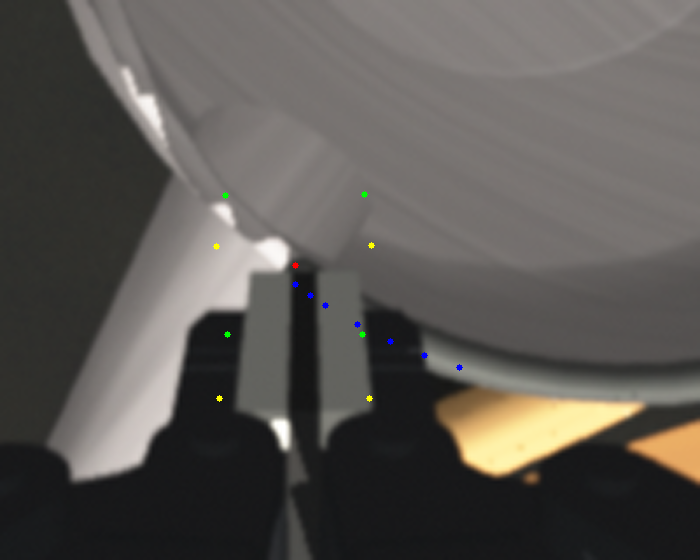

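```bash
python3 -c "
from h import *
im=cv2.imread('pics/wrist0.png'); cv2.imwrite('pics/w0c.png',cv2.resize(im[250:410,90:480],None,fx=2,fy=2,interpolation=2))
cv2.imwrite('pics/w0d.png',cv2.resize(im[255:400,80:200],None,fx=5,fy=4,interpolation=2))
c=bot.camera('wrist'); o=bot.get_obs(); R=Ro.from_quat(o['tool_rot']); p=o['eef_pos']
K=np.array([[c['fx'],0,c['cx']],[0,c['fy'],c['cy']],[0,0,1.]]);Rc=cv2.Rodrigues(np.array(c['rvec'],float))[0]; cc=R.inv().apply(-Rc.T@np.array(c['tvec'],float)-p)
for uv in ([183,272],[391,272],[183,320],[391,320]):
  n=cv2.undistortPoints(np.array([[uv]],float),K,np.array(c['dist_coeffs'],float))[0,0]
  d=R.inv().apply(np.r_[n,1]@Rc); s=(np.sign(d[2])*.0425-cc[2])/d[2]; print(uv,cc+s*d)
"
```

```text
[183, 272] [-0.00552065 -0.03033264 -0.0425    ]
[391, 272] [-0.01015459 -0.03990308  0.0425    ]
[183, 320] [ 0.0139344  -0.03622491 -0.0425    ]
[391, 320] [ 0.00796422 -0.04531633  0.0425    ]
```

View pics/w0d.png

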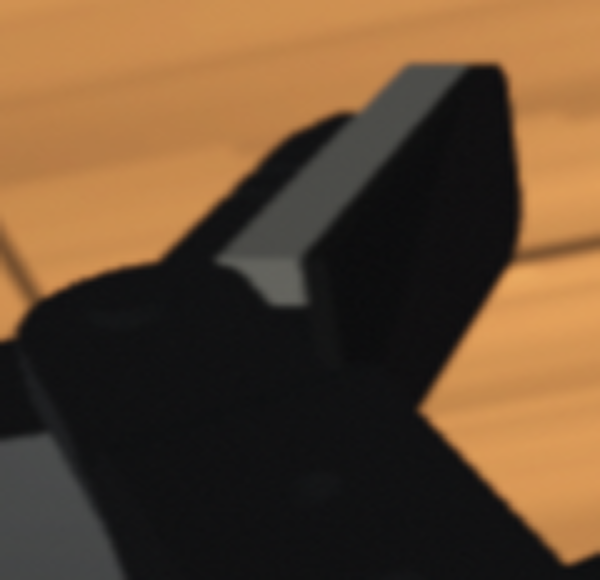

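```bash
python3 -c "
from h import *
o=bot.get_obs(); R=Ro.from_quat(o['tool_rot']); p=o['eef_pos']
for n,b,k in (('scene',(190,100,290,190),6),('top',(330,170,430,260),6)):
  c=bot.camera(n); im=cv2.resize(c['color'][b[1]:b[3],b[0]:b[2],::-1],None,fx=k,fy=k,interpolation=2)
  def d(P,col):
    for u,v in proj(c,P): cv2.circle(im,(int((u+.5-b[0])*k),int((v+.5-b[1])*k)),3,col,-1)
  d([p],(0,0,255)); d([p+[0,0,.02],p+[0,0,.04]],(0,255,255)); d([bead(t,.179) for t in range(0,161,10)],(255,0,0))
  cv2.imwrite(f'pics/{n}6.png',im)"
```

```text
(no output)
```

View pics/scene6.png

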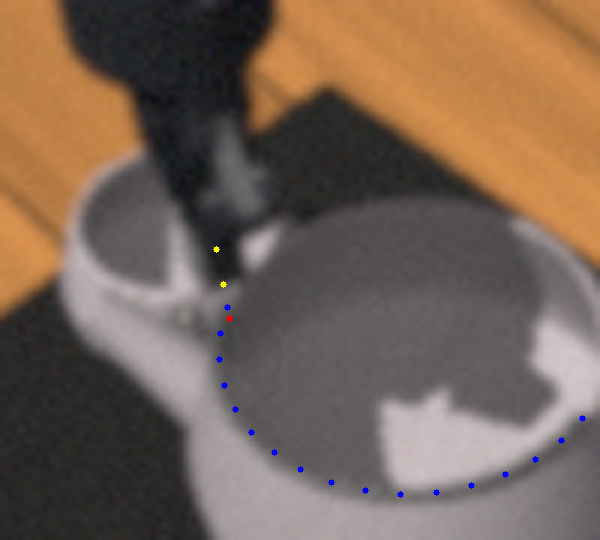

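View pics/top6.png

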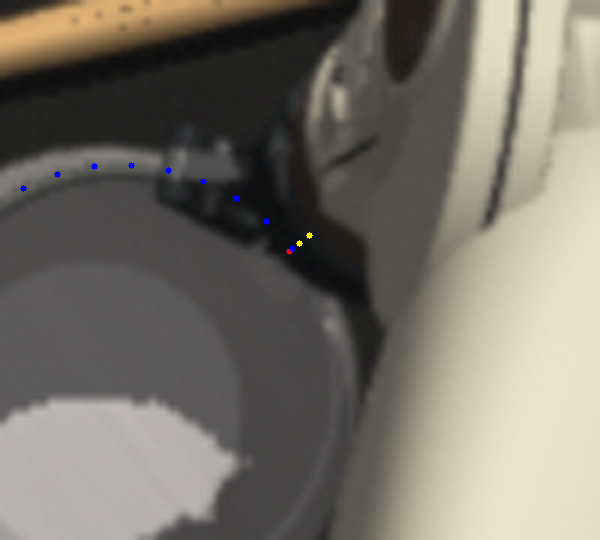

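The scene overlay shows the real fingertips about 18–20 mm above the reported TCP, since they end at the 20 mm mark at (222,285). The force is still zero, so there is no contact yet. I'll keep descending by feel.

```bash
python3 -m handwheel '[[0,0.08,0,0,0,0],[0,0.16,0,0,0,0],[0,0.24,0,0,0,0],[0,0.28,0,0,0,0],[0,0.28,0,0,0,0]]'; python3 avg.py;  python3 -m handwheel '[[0,0.04,0,0,0,0],[0,0.08,0,0,0,0],[0,0.12,0,0,0,0],[0,0.12,0,0,0,0],[0,0.12,0,0,0,0]]'; python3 avg.py
```

```text
clock: 7.38
eef_pos: [0.6101, -0.113, 0.1655]
tool_rot: [-0.701, 0.092, -0.091, 0.701]
ft_force: [0.1, 0.3, 0.3]
grip_width: -0.0
F [0.15 0.07 0.31] P [ 0.6102 -0.1131  0.1657] t 7.675
clock: 8.3
eef_pos: [0.6102, -0.113, 0.1626]
tool_rot: [0.701, -0.092, 0.092, -0.701]
ft_force: [0.3, 0.3, -1.0]
grip_width: 0.0002
F [-0.01  0.07  0.37] P [ 0.6102 -0.113   0.1627] t 8.6
```

```bash
python3 -m handwheel '[[0,0.04,0,0,0,0],[0,0.08,0,0,0,0],[0,0.12,0,0,0,0],[0,0.12,0,0,0,0],[0,0.12,0,0,0,0]]'; python3 avg.py
```

```text
clock: 9.22
eef_pos: [0.6102, -0.113, 0.1596]
tool_rot: [-0.701, 0.092, -0.092, 0.701]
ft_force: [0.1, 0.1, 0.0]
grip_width: -0.0004
F [0.17 0.06 0.17] P [ 0.6102 -0.113   0.1597] t 9.525
```

```bash
python3 -m handwheel '[[0,0.04,0,0,0,0],[0,0.08,0,0,0,0],[0,0.12,0,0,0,0],[0,0.12,0,0,0,0],[0,0.12,0,0,0,0]]'; python3 avg.py; python3 -c "
from h import *
o=bot.get_obs(); R=Ro.from_quat(o['tool_rot']); p=o['eef_pos']
for n,b,k in (('scene',(190,100,290,190),6),('wrist',(200,180,400,340),3.5)):
  c=bot.camera(n); im=cv2.resize(c['color'][b[1]:b[3],b[0]:b[2],::-1],None,fx=k,fy=k,interpolation=2)
  def d(P,col):
    for u,v in proj(c,P): cv2.circle(im,(int((u+.5-b[0])*k),int((v+.5-b[1])*k)),2,col,-1)
  d([p+[0,0,.0195]],(0,255,255)); d([bead(t,.179) for t in range(0,161,10)],(255,0,0))
  cv2.imwrite(f'pics/{n}7.png',im)"
```

```text
clock: 10.15
eef_pos: [0.6102, -0.1131, 0.1566]
tool_rot: [0.701, -0.092, 0.092, -0.701]
ft_force: [-0.7, 0.2, 0.1]
grip_width: 0.0002
F [-0.1  -0.22 -0.09] P [ 0.6102 -0.1131  0.1566] t 10.45
```

View pics/scene7.png

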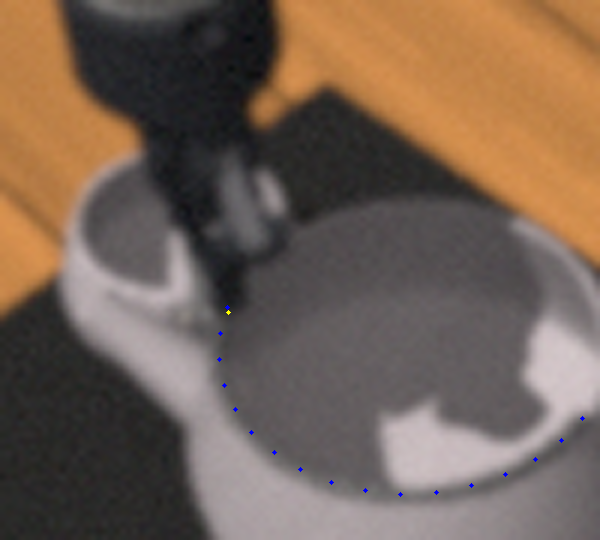

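View pics/wrist7.png

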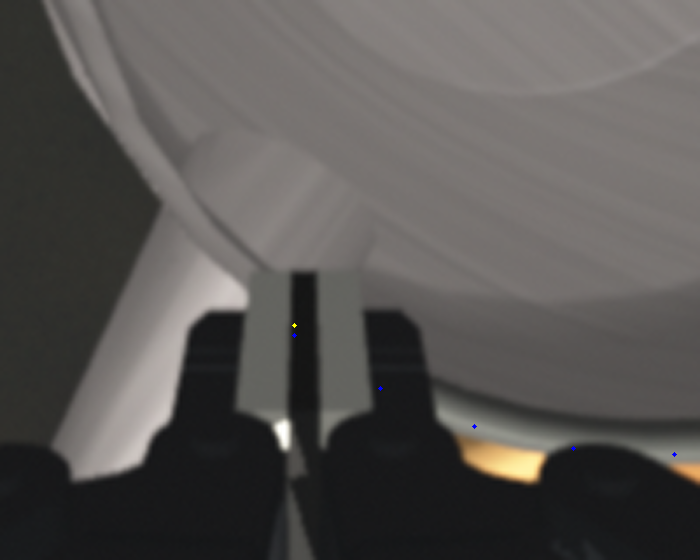

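```bash
python3 -m handwheel '[[0,0.04,0,0,0,0],[0,0.08,0,0,0,0],[0,0.12,0,0,0,0],[0,0.12,0,0,0,0],[0,0.12,0,0,0,0]]'; python3 avg.py
```

```text
clock: 11.18
eef_pos: [0.6103, -0.113, 0.1537]
tool_rot: [0.701, -0.092, 0.092, -0.701]
ft_force: [1.1, 0.6, 0.8]
grip_width: -0.0002
F [0.15 0.24 0.63] P [ 0.6103 -0.1131  0.1537] t 11.475
```

```bash
python3 -m handwheel '[[0,0.04,0,0,0,0],[0,0.08,0,0,0,0],[0,0.12,0,0,0,0],[0,0.12,0,0,0,0],[0,0.12,0,0,0,0]]'; python3 avg.py
```

```text
clock: 12.1
eef_pos: [0.6103, -0.113, 0.1507]
tool_rot: [-0.701, 0.092, -0.092, 0.701]
ft_force: [1.2, 1.4, 2.3]
grip_width: 0.0
F [0.16 0.21 1.87] P [ 0.6103 -0.113   0.1507] t 12.4
```

Contact is confirmed: about 1.9 N at a slope of about 413 N/m, which matches the spring, so the dip is about 4.5 mm. Next come the sweep rows.

```bash
python3 -c "
from h import *
q=bot.get_obs()['tool_rot']; R=Ro.from_euler('y',0)
for i in range(8):
  print(i, rows([bead(20*i+4*j,0) for j in range(1,6)],bead(20*i,0),q)[:,[0,2]].tolist())
"
```

```text
0 [[0.13, 0.17], [0.25, 0.36], [0.36, 0.55], [0.45, 0.74], [0.53, 0.95]]
1 [[0.06, 0.21], [0.11, 0.42], [0.15, 0.64], [0.17, 0.85], [0.17, 1.07]]
2 [[-0.01, 0.22], [-0.04, 0.43], [-0.08, 0.65], [-0.14, 0.86], [-0.21, 1.06]]
3 [[-0.09, 0.2], [-0.18, 0.39], [-0.3, 0.58], [-0.42, 0.76], [-0.56, 0.93]]
4 [[-0.15, 0.16], [-0.31, 0.31], [-0.48, 0.44], [-0.66, 0.57], [-0.84, 0.68]]
5 [[-0.19, 0.1], [-0.39, 0.18], [-0.6, 0.26], [-0.81, 0.31], [-1.02, 0.35]]
6 [[-0.22, 0.03], [-0.43, 0.04], [-0.65, 0.03], [-0.87, 0.02], [-1.08, -0.02]]
7 [[-0.21, -0.05], [-0.42, -0.11], [-0.62, -0.19], [-0.82, -0.28], [-1.01, -0.39]]
```

```bash
python3 -m handwheel '[[0.13,0.02,0.17,0,0,0],[0.25,0.03,0.36,0,0,0],[0.36,0.04,0.55,0,0,0],[0.45,0.04,0.74,0,0,0],[0.53,0.04,0.95,0,0,0]]'; python3 avg.py; python3 -c "
from h import *
o=bot.get_obs();print(rows([bead(20,.1497)],o['eef_pos'],o['tool_rot']))"
```

```text
clock: 13.02
eef_pos: [0.6294, -0.0932, 0.1496]
tool_rot: [0.701, -0.092, 0.092, -0.701]
ft_force: [-0.6, -2.7, 2.4]
grip_width: 0.0002
F [0.19 0.43 2.44] P [ 0.6298 -0.0926  0.1497] t 13.325
[[-0.02  0.01 -0.03]]
```

```bash
python3 -m handwheel '[[0.06,0,0.21,0,0,0],[0.11,0,0.42,0,0,0],[0.15,0,0.64,0,0,0],[0.17,0,0.85,0,0,0],[0.17,0,1.07,0,0,0]]'; python3 avg.py
```

```text
clock: 13.95
eef_pos: [0.6403, -0.0684, 0.1496]
tool_rot: [0.701, -0.092, 0.092, -0.701]
ft_force: [0.1, -1.7, 3.1]
grip_width: -0.0002
F [0.01 0.74 2.62] P [ 0.6404 -0.0677  0.1496] t 14.25
```

```bash
python3 -m handwheel '[[-0.01,0,0.22,0,0,0],[-0.04,0,0.43,0,0,0],[-0.08,0,0.65,0,0,0],[-0.14,0,0.86,0,0,0],[-0.21,0,1.06,0,0,0]]'; python3 avg.py
```

```text
clock: 14.88
eef_pos: [0.6419, -0.0414, 0.1496]
tool_rot: [0.701, -0.092, 0.092, -0.701]
ft_force: [0.5, -2.6, 2.5]
grip_width: -0.0
F [-0.12  1.07  2.94] P [ 0.6418 -0.0407  0.1496] t 15.175
```

```bash
python3 -m handwheel '[[-0.09,0,0.2,0,0,0],[-0.18,0,0.39,0,0,0],[-0.3,0,0.58,0,0,0],[-0.42,0,0.76,0,0,0],[-0.56,0,0.93,0,0,0]]'; python3 avg.py
```

```text
clock: 15.8
eef_pos: [0.6342, -0.0153, 0.1496]
tool_rot: [0.701, -0.091, 0.092, -0.701]
ft_force: [1.1, -2.1, 1.5]
grip_width: -0.0002
F [-0.39  1.02  2.24] P [ 0.6339 -0.0147  0.1496] t 16.1
```

```bash
python3 -m handwheel '[[-0.15,0,0.16,0,0,0],[-0.31,0,0.31,0,0,0],[-0.48,0,0.44,0,0,0],[-0.66,0,0.57,0,0,0],[-0.84,0,0.68,0,0,0]]'; python3 avg.py
```

```text
clock: 16.73
eef_pos: [0.6181, 0.0064, 0.1497]
tool_rot: [-0.701, 0.091, -0.092, 0.701]
ft_force: [1.5, -1.8, 3.6]
grip_width: 0.0001
F [-0.38  0.64  2.56] P [0.6177 0.0069 0.1496] t 17.025
```

```bash
python3 -m handwheel '[[-0.19,0,0.1,0,0,0],[-0.39,0,0.18,0,0,0],[-0.6,0,0.26,0,0,0],[-0.81,0,0.31,0,0,0],[-1.02,0,0.35,0,0,0]]'; python3 avg.py; python3 -c "
from h import *
o=bot.get_obs();print(rows([bead(120,.1496)],o['eef_pos'],o['tool_rot']))
c=bot.camera('wrist'); im=c['color'][:,:,::-1].copy()
for u,v in proj(c,[bead(t,.173) for t in range(0,161,8)]): cv2.circle(im,(int(u),int(v)),1,(0,0,255),-1)
cv2.imwrite('pics/w8.png',im)"
```

```text
clock: 17.65
eef_pos: [0.5957, 0.0214, 0.1497]
tool_rot: [-0.701, 0.091, -0.092, 0.701]
ft_force: [2.2, -1.1, 3.3]
grip_width: -0.0002
F [-0.8   0.36  2.74] P [0.5951 0.0216 0.1495] t 17.95
[[ 0.03 -0.01 -0.  ]]
```

View pics/w8.png

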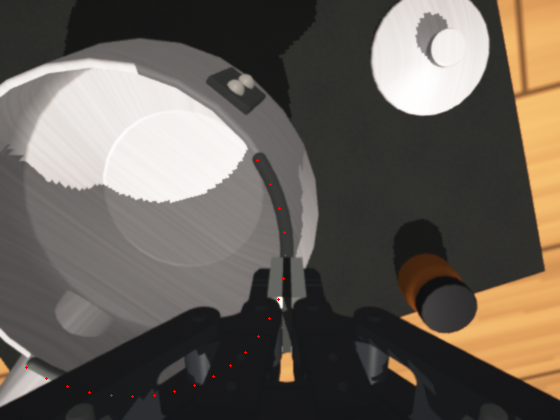

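The picture shows the fingers on the bead at about (286,262). The remaining wire runs up to its end at (259,157), where the model puts it. Two more stretches to go.

```bash
python3 -m handwheel '[[-0.22,0,0.03,0,0,0],[-0.43,0,0.04,0,0,0],[-0.65,0,0.03,0,0,0],[-0.87,0,0.02,0,0,0],[-1.08,0,-0.02,0,0,0]]'; python3 avg.py
```

```text
clock: 18.62
eef_pos: [0.5695, 0.0277, 0.1498]
tool_rot: [-0.701, 0.091, -0.092, 0.701]
ft_force: [2.5, -0.2, 3.2]
grip_width: -0.0001
F [-0.64 -0.01  2.61] P [0.5688 0.0277 0.1495] t 18.925
```

```bash
python3 -m handwheel '[[-0.21,0,-0.05,0,0,0],[-0.42,0,-0.11,0,0,0],[-0.62,0,-0.19,0,0,0],[-0.82,0,-0.28,0,0,0],[-1,0,-0.39,0,0,0]]'; python3 avg.py; python3 -c "
from h import *
o=bot.get_obs();print(rows([bead(160,.1496)],o['eef_pos'],o['tool_rot']),bead(160,.15))
c=bot.camera('wrist'); im=c['color'][:,:,::-1].copy()
for u,v in proj(c,[bead(t,.173) for t in range(0,161,8)]): cv2.circle(im,(int(u),int(v)),1,(0,0,255),-1)
cv2.imwrite('pics/w9.png',im)
c=bot.camera('scene'); im=cv2.resize(c['color'][100:240,180:340,::-1],None,fx=4,fy=4,interpolation=2)
for u,v in proj(c,[bead(t,.173) for t in range(0,161,8)]): cv2.circle(im,(int((u+.5-180)*4),int((v+.5-100)*4)),1,(0,0,255),-1)
cv2.imwrite('pics/s9.png',im)
"
```

```text
clock: 19.55
eef_pos: [0.5427, 0.0246, 0.1497]
tool_rot: [-0.701, 0.092, -0.092, 0.701]
ft_force: [1.5, 1.8, 2.8]
grip_width: 0.0001
F [-0.87  0.2   2.53] P [0.5421 0.0244 0.1495] t 19.85
[[ 0.02 -0.01  0.02]] [0.54266946 0.02494077 0.15      ]
```

View pics/w9.png

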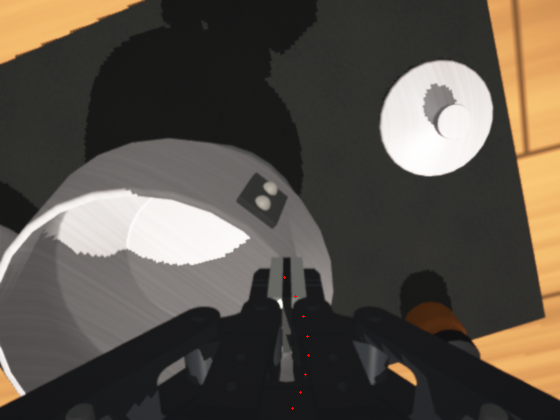

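View pics/s9.png

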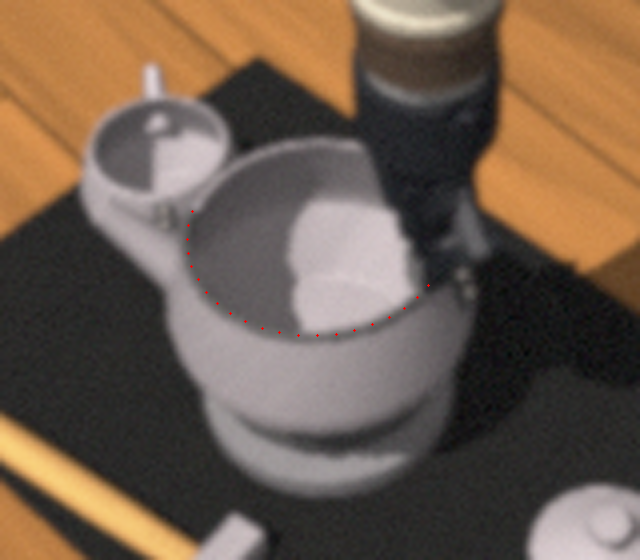

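```bash
python3 -m handwheel '[[0,0,0,0,0,0],[0,0,0,0,0,0],[0,0,0,0,0,0],[0,0,0,0,0,0],[0,0,0,0,0,0]]'; python3 avg.py; python3 -c "
from h import *
print(bot.job_done())"
```

```text
clock: 20.58
eef_pos: [0.543, 0.0246, 0.1496]
tool_rot: [0.701, -0.092, 0.092, -0.701]
ft_force: [-1.8, 0.1, 1.6]
grip_width: 0.0
F [-1.65 -0.28  2.37] P [0.543  0.0246 0.1496] t 20.875
the job is handed in; nothing more can be done
None
```

I touched the bead with the shut fingertips at the end above the spout and ran them the full 160° to the far end. I handed the job in at about 21 s, with the fingertips holding still there.

- **Pressure:** the averaged vertical force, read at the stop after each 20° of the sweep, was 2.2–2.9 N. That is a dip of about 5.5–7.5 mm, against 20 mm at the bottom. At the hold it was about 2.4 N, or roughly 6 mm. These come from the force reading and the given spring rate; I could not read the dip directly.
- **Final position:** the reported TCP is within about 0.5 mm, in plan, of the bead end I measured with the cameras. The last wrist and scene pictures agree.
- **Other objects:** I planned no contact with the small kettle, lid, jar or hammer. They look in place in the pictures where they appear, but I did not measure their positions again at the end.

**One disagreement:** the visible fingertips end about 20 mm above the reported TCP. Contact came at a reported height of about 0.155 m, not 0.179 m, so I set the height by the measured force and the camera pictures.

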